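Match two centrifuge carriers on the trip balance

TASK

The two bottle carriers on the trip balance must weigh the same before they go into the centrifuge. Move bottles from one carrier to the other until both pans sit level, with all four bottles in wells and pushed fully home past the spring to the floor of the well. Press firmly but never press down on a carrier with more than about 1.5 kg, keep the bottles upright, and leave the other things on the bench where they are.

Things in the scene. Friction and masses are not known exactly. Their poses are not given: they have to be found in the camera images.
- balance: Two-pan trip balance, fixed, on levelling feet screwed out 0 to 10 mm: cream casting 340 mm (own y) by 125 mm, top at own z 52 mm. Origin under its middle, at bench height plus the feet's 0 to 10 mm; own x away from the robot, own y to the left pan. Round steel pans 156 mm across at own y +105 and -105 mm; level, their tops are at own z 88 mm. Between them a thin scale plate to own z 138 mm.
- pan_left (a joint): Height of the left pan over level, in m: 0 is level, + left pan up and right pan down by as much; firm stops at +0.010 and -0.010. Pans stay horizontal and move only up and down. 60 g more on one side moves them 8 mm from level, 75 g or more to the stops. Untouched, they come to rest in about a second.
- carrier_left: Open aluminium tray fixed on the left (+y) pan, moving with it: 141 mm along own y (the balance's y), own x -24.5 to +30.5 mm, 36 mm high, origin on the pan's top at its middle. Three square wells, centres at own y -46, 0, +46 mm, walls 3 mm, 43 mm wide along y, floor at own z 3 mm, 33 mm deep. A spring leaf on the +x wall holds a bottle against the -x wall, its axis then at own x -1.5 mm.
- carrier_right: The same tray on the right (-y) pan, wells as in carrier_left. In every well the bowed steel leaf presses the bottle with about 4 N. Pushing a bottle down past it to the floor takes 3 to 8 N, drawing one out as much. That is far more than the balance bears, so the pan under the hand first goes to its stop, up to 20 mm away, and only then does the bottle slide.
- bottle_a: One of four sample bottles alike outside: white, round, ribbed screw cap of the same width; 40 mm across, 78 mm tall, foot bevelled 3.5 mm. Origin at the middle of its underside, own z up. At the start two stand home in each carrier (underside on the well floor). Three weigh about 60 g each, one about 180 g; nothing outside tells which, and it may stand in any place.
- bottle_b: One of four sample bottles alike outside: white, round, ribbed screw cap of the same width; 40 mm across, 78 mm tall, foot bevelled 3.5 mm. Origin at the middle of its underside, own z up. At the start two stand home in each carrier (underside on the well floor). Three weigh about 60 g each, one about 180 g; nothing outside tells which, and it may stand in any place.
- bottle_c: One of four sample bottles alike outside: white, round, ribbed screw cap of the same width; 40 mm across, 78 mm tall, foot bevelled 3.5 mm. Origin at the middle of its underside, own z up. At the start two stand home in each carrier (underside on the well floor). Three weigh about 60 g each, one about 180 g; nothing outside tells which, and it may stand in any place.
- bottle_d: One of four sample bottles alike outside: white, round, ribbed screw cap of the same width; 40 mm across, 78 mm tall, foot bevelled 3.5 mm. Origin at the middle of its underside, own z up. At the start two stand home in each carrier (underside on the well floor). Three weigh about 60 g each, one about 180 g; nothing outside tells which, and it may stand in any place.
- spatula: Steel lab spatula, 180 mm long, lying on the bench on the robot's side of the balance. Bystander.
- dish: Flat aluminium sample dish, 96 mm across, 12 mm high, on the robot's side of the balance. Bystander.
- weight: Small steel knob weight, 24 mm across, 37 mm high, on the robot's side of the balance. Bystander.
- mortar: White porcelain mortar, 90 mm across, 50 mm high, beyond the balance. Bystander.
- beaker: Glass beaker, 68 mm across, 75 mm high, beyond the balance. Bystander.
- marker: Marker pen, 130 mm long, 15 mm thick, lying beyond the balance. Bystander.
- tape: Roll of paper tape, 76 mm across, 19 mm high, lying right of the balance. Bystander.
- reagent: Amber jar with black cap, 54 mm across, 105 mm tall, left of the balance. Bystander.

How it is judged:
On the way:
1. a bottle is drawn up clear of its well (height (world z) of any of bottle_a, bottle_b, bottle_c, bottle_d above 0.165 m), for 0.1 s.
At the end, for the whole second after the job is handed in: Both pans rest within 3 mm of level, and each of the four bottles stands upright (within 7 degrees) in a well of either carrier with its underside no more than 2.5 mm above the well floor (value of joint pan_left between -0.003 and 0.003 m and velocity of joint pan_left between -0.01 and 0.01 m/s and ((z of bottle_a in the frame of carrier_left between 0 and 0.0055 m and y of bottle_a in the frame of carrier_left between -0.069 and 0.069 m and x of bottle_a in the frame of carrier_left between -0.02 and 0.02 m) or (z of bottle_a in the frame of carrier_right between 0 and 0.0055 m and y of bottle_a in the frame of carrier_right between -0.069 and 0.069 m and x of bottle_a in the frame of carrier_right between -0.02 and 0.02 m)) and ((z of bottle_b in the frame of carrier_left between 0 and 0.0055 m and y of bottle_b in the frame of carrier_left between -0.069 and 0.069 m and x of bottle_b in the frame of carrier_left between -0.02 and 0.02 m) or (z of bottle_b in the frame of carrier_right between 0 and 0.0055 m and y of bottle_b in the frame of carrier_right between -0.069 and 0.069 m and x of bottle_b in the frame of carrier_right between -0.02 and 0.02 m)) and ((z of bottle_c in the frame of carrier_left between 0 and 0.0055 m and y of bottle_c in the frame of carrier_left between -0.069 and 0.069 m and x of bottle_c in the frame of carrier_left between -0.02 and 0.02 m) or (z of bottle_c in the frame of carrier_right between 0 and 0.0055 m and y of bottle_c in the frame of carrier_right between -0.069 and 0.069 m and x of bottle_c in the frame of carrier_right between -0.02 and 0.02 m)) and ((z of bottle_d in the frame of carrier_left between 0 and 0.0055 m and y of bottle_d in the frame of carrier_left between -0.069 and 0.069 m and x of bottle_d in the frame of carrier_left between -0.02 and 0.02 m) or (z of bottle_d in the frame of carrier_right between 0 and 0.0055 m and y of bottle_d in the frame of carrier_right between -0.069 and 0.069 m and x of bottle_d in the frame of carrier_right between -0.02 and 0.02 m)) and angle between each of bottle_a, bottle_b, bottle_c, bottle_d's own z axis and vertical below 0.12 rad); the robot touches nothing.
It fails at once if a bottle is pressed down on the floor or rims of a carrier with more than 25 N (contact force between any of bottle_a, bottle_b, bottle_c, bottle_d and carrier_left above 25 N or contact force between any of bottle_a, bottle_b, bottle_c, bottle_d and carrier_right above 25 N).
It fails at once if the fingers press on the floor or rims of a carrier with more than 25 N (contact force between the fingers and carrier_left above 25 N or contact force between the fingers and carrier_right above 25 N).
It fails at once if a bottle is tipped more than 35 degrees (angle between any of bottle_a, bottle_b, bottle_c, bottle_d's own z axis and vertical above 0.6 rad).
It fails at once if a bystander is moved more than 30 mm (distance of any of spatula, weight, beaker from where it was at the start of the episode above 0.03 m).
It also fails if it takes over 72 s, if anything falls off the work surface, if the arm or the gripper's body presses on something with over 40 N, if the wrist force passes 120 N, or if a joint passes its speed limit or range.

ROBOT

A 6-joint arm with a two-finger parallel gripper is mounted at the origin on the work surface. World frame = base frame: x ahead of the robot, y to its left, z up, the work surface at z = 0. Lengths are in m, angles in rad, forces in N, time in s.
With the tool pointing down it reaches from about 0.35 to 0.775 m from the base axis. Payload 7.3 kg.
Tool frame: the origin (TCP) lies at the very end of the fingers, on their centre line; the grasp point (between the pads) lies 19 mm behind it; z points along the fingers, y is the line along which they close (so a half turn about z gives the same grasp; the last joint's range is limited). The gripper opens to 92 mm and grips with 3 to 60 N. Pads are 19 mm wide; open, the fingers measure 130 mm over their backs; the gripper's body (75 mm by 190 mm) begins 47 mm behind the grasp point.
Start: joints at [-1.304, 0.342, 1.524, -0, 1.275, -0.146], TCP at [0.211, -0.481, 0.227] pointing down, gripper open.
Joint ranges: [-2.53, 2.53], [-0.77, 2.02], [0.04, 2.7], [-1, 4.14], [0.28, 2.66], [-3.11, 3.11]. Speed limits (rad/s): [2.57, 2.57, 3.14, 3.14, 3.14, 3.14].

INTERFACE

Orientations are given as a unit quaternion [x, y, z, w].
In Python, from cell import robot gives the robot as it stands. The module is installed in compiled form; this text tells all that it offers.
- The arm moves only by the tool jog_arm, never from a script. Its argument "deltas" is a list of rows, each a list of 5 numbers: the shift along the world's x, y, z each as a share of 0.5 m, from -1 to 1, then the turn about the world's z as a share of 45 degrees, from -1 to 1, then the finger opening in mm, from 0 to 91.8. A call has 1 to 12 rows; each row is the pose to reach, as a shift and turn from the pose commanded when the call began; what a row does not reach only later rows make up. A row lasts 1/10 s, in which the tool goes at most 50 mm and 8.59 degrees, less where a joint would pass 70% of its speed; a pose out of reach is approached as far as the arm can. A call with a number of a shift or a turn outside -1 to 1 is refused whole. A call with a gripper value outside its range is refused whole. The fingers move at their own pace and stop on an object; "grip_force" is the grip in N (left out, the last holds). Time passes only in rows, so rows that repeat a pose let the fingers close. It gives the time, the measured TCP pose, the force, the opening and the grip force at its end, in the units of the state.
- robot.get_obs(): the state, without advancing time (a new reading comes with each control period).
- robot.grab_frame(name): name is "scene" or "top" or "wrist"; returns the picture (400x640x3 uint8, red, green, blue); there is no depth.
- robot.camera_params(name): a dict with "mtx" (3x3 intrinsics, pixels), "R" (3x3) and "t" (3): a world point X has camera coordinates R X + t; the wrist camera has in their place "tool_from_camera" (4x4, takes a point from camera to tool coordinates, whose origin is the TCP and whose axes are the flange's). Camera axes: x right, y down, z forward; pixel columns grow to the right and rows downward; lengths in m; the calibration is good to about 2 mm. The wrist camera is an equidistant fisheye: a pixel r from the principal point sees the ray r / f radians off the axis. A picture is of the moment at which its call begins: read the wrist's pose just before it. camera_params takes no time and is no camera call.
- robot.close_job(): hands the job in; it is judged then, once.
The state is a dict: "time_s": time; "joint_positions": joint angles; "qd": joint speeds; "joint_torque": joint torques, N m; "tcp_pos": TCP position; "tcp_rot": TCP orientation; "wrist_force": force on the tool from outside, world axes, zero at the start; "wrist_torque": the same for the moment, N m; "grip_width": finger opening in m; "grip_force": force on a finger pad.
Only numpy, scipy, OpenCV 4.12 (cv2) and the standard library are available. Lean on these libraries where they do the work, as an engineer would, in place of code of your own. Each camera call takes 0.05 s, during which the arm holds its last target. There are 200 camera calls.

## Working session

There is one attempt and no reset: what is moved stays moved. The work goes in short steps, Python scripts to look and compute and a tool call to move; the robot and the scene stay as the last step left them, time stands still between calls to the robot, and variables do not carry over. Pictures are saved under pics/ and viewed, at most 10 in all, crops included, and the job is handed in when it is done.

Besides the shell and the picture viewer there is one more tool, called as a command line: name --pt "numbers of a row" for each row, then --argument value for the rest. jog_arm: Moves the arm, as the interface text tells. Its arguments: {"type":"object","properties":{"deltas":{"type":"array"},"grip_force":{"type":"number"}},"required":["deltas"]}

```bash
mkdir -p pics; python3 - <<'E'
from cell import robot
import cv2,numpy as np
np.set_printoptions(precision=4,suppress=True)
o=robot.get_obs();print(o)
for n in("top","scene"):
    f=robot.grab_frame(n);cv2.imwrite(f"pics/{n}0.png",f[:,:,::-1]);print(n,robot.camera_params(n))
print(robot.camera_params("wrist"))
E
```

```text
{'time_s': 0.0, 'joint_positions': array([-1.304 ,  0.3427,  1.525 ,  0.    ,  1.2754, -0.146 ]), 'qd': array([-0.0004,  0.0008, -0.0014, -0.0004, -0.0005,  0.0012]), 'joint_torque': array([  0.0001, -43.1249, -24.4218,   0.0717,   0.056 ,  -0.0001]), 'tcp_pos': array([ 0.2105, -0.4805,  0.226 ]), 'tcp_rot': array([ 0.9788,  0.2049, -0.    , -0.0008]), 'wrist_force': array([-0.2366, -0.1648, -0.2635]), 'wrist_torque': array([-0.0388, -0.0243,  0.0147]), 'grip_force': 0.0, 'grip_width': 0.09172667430866739}
top {'mtx': array([[412.6166,   0.    , 324.5647],
       [  0.    , 412.6166, 199.8018],
       [  0.    ,   0.    ,   1.    ]]), 'R': array([[-0.0191, -0.9998, -0.0086],
       [-0.9803,  0.0204, -0.1967],
       [ 0.1968,  0.0047, -0.9804]]), 't': array([0.0439, 0.5715, 0.7308])}
scene {'mtx': array([[509.14  ,   0.    , 312.0876],
       [  0.    , 509.14  , 199.6148],
       [  0.    ,   0.    ,   1.    ]]), 'R': array([[ 0.226 ,  0.9741,  0.0066],
       [ 0.7793, -0.1767, -0.6012],
       [-0.5845,  0.141 , -0.7991]]), 't': array([-0.1611, -0.373 ,  1.5249])}
{'mtx': array([[309.7069,   0.    , 321.3758],
       [  0.    , 309.7069, 196.4776],
       [  0.    ,   0.    ,   1.    ]]), 'tool_from_camera': array([[-0.    , -0.9561, -0.293 ,  0.0794],
       [ 1.    ,  0.0001, -0.0005,  0.0002],
       [ 0.0005, -0.293 ,  0.9561, -0.1573],
       [ 0.    ,  0.    ,  0.    ,  1.    ]])}
```

View pics/top0.png

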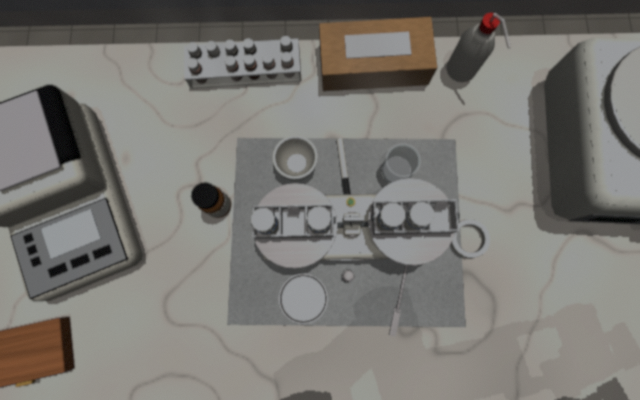

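View pics/scene0.png

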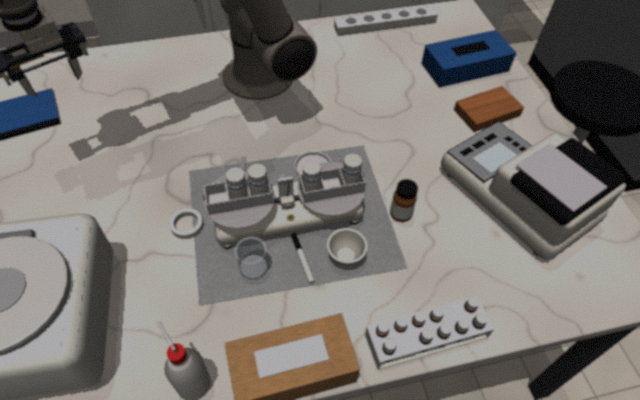

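The top view shows the left carrier with bottles in its outer wells, caps about (264,221) and (319,218), and its middle well empty. The right carrier has bottles at (393,215) and (421,214), and its outer (-y) well is empty. In the scene view the caps are at about (352,160), (312,170), (257,172) and (235,176). I'll zoom in for measurement.

```bash
python3 - <<'E'
import cv2,numpy as np
t=cv2.imread("pics/top0.png")[175:270,245:465];s=cv2.imread("pics/scene0.png")[140:245,190:380]
A=cv2.resize(t,None,fx=3.5,fy=3.2,interpolation=cv2.INTER_CUBIC)
A=cv2.resize(t,(770,int(95*3.5)),interpolation=cv2.INTER_CUBIC)
B=cv2.resize(s,(475,262),interpolation=cv2.INTER_CUBIC)
cv2.imwrite("pics/cA.png",A);cv2.imwrite("pics/cB.png",cv2.resize(s,(760,420),interpolation=cv2.INTER_CUBIC))
E
```

```text
(no output)
```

View pics/cA.png

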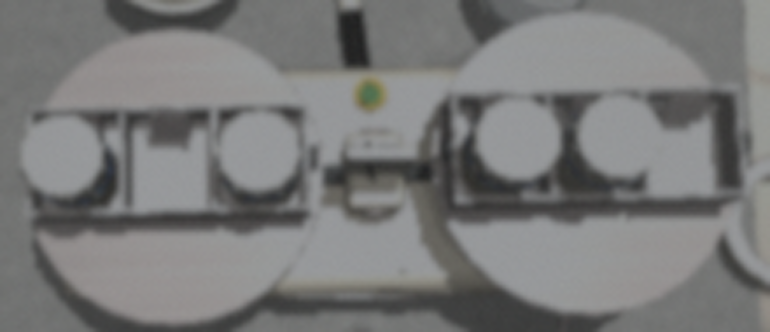

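View pics/cB.png

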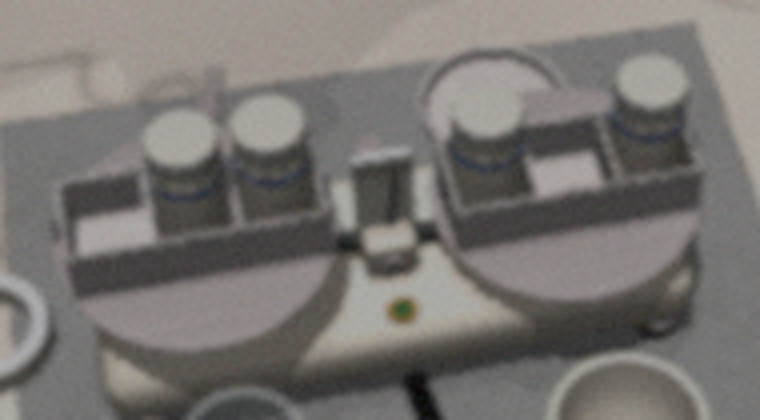

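Left carrier: caps in the crop at (63,155) and (259,151), middle well empty. Right carrier: caps at (516,138) and (619,136), outer well empty. The left pan measures 283 px across against 295 px for the right, so the right pan is up and the left one is heavy.

```bash
cat > geo.py <<'E'
import numpy as np
from cell import robot
from scipy.optimize import least_squares
def proj(n,X):
    c=robot.camera_params(n);p=(c["R"]@np.atleast_2d(X).T).T+c["t"];q=p@c["mtx"].T;return q[:,:2]/q[:,2:]
def bal(p,own): # p=x,y,yaw ; own Nx3
    x,y,a,f=p;c,s=np.cos(a),np.sin(a);own=np.atleast_2d(own)
    return np.c_[x+c*own[:,0]-s*own[:,1],y+s*own[:,0]+c*own[:,1],f+own[:,2]]
E
python3 - <<'E'
from geo import *
np.set_printoptions(precision=4,suppress=True)
A=np.array([(63,155),(259,151),(516,138),(619,136)],float);A=(A+.5)/3.5-.5+[245,175]
B=np.array([(652,82),(488,111),(267,124),(180,138)],float);B=(B+.5)/4-.5+[190,140]
# free triangulation
for a,b in zip(A,B):
    r=least_squares(lambda X:np.r_[proj("top",X)[0]-a,proj("scene",X)[0]-b],[.5,0,.17]);print(r.x,r.fun)
for d in(-.01,.01):
    def own(d):return np.array([[-.0015,.105+.046,.169+d],[-.0015,.105-.046,.169+d],[-.0015,-.105+.046,.169-d],[-.0015,-.105,.169-d]])
    f=lambda p:np.r_[(proj("top",bal(p,own(d)))-A).ravel(),(proj("scene",bal(p,own(d)))-B).ravel()]
    r=least_squares(f,[.55,0,0,.005]);print(d,r.x,r.cost,r.fun)
E
```

```text
[0.5217 0.1342 0.1597] [ 0.0197  0.0032  0.0264 -0.0044]
[0.5218 0.0423 0.1592] [-0.0015 -0.0002 -0.002   0.0001]
[ 0.5221 -0.0757  0.1794] [0.3174 0.0529 0.4251 0.0281]
[ 0.5221 -0.122   0.1802] [0.0825 0.0138 0.1103 0.013 ]
-0.01 [ 0.5235 -0.0168  0.0014  0.0007] 0.2166632776552433 [ 0.044  -0.0112  0.0517 -0.0821  0.4209  0.091  -0.0965  0.0353  0.0123
  0.0091 -0.0397 -0.1234  0.3504 -0.0835  0.223   0.1712]
0.01 [ 0.5231 -0.0191 -0.0168  0.0009] 83.28289545963646 [-0.5178 -3.4435  1.1512 -2.5144 -0.0279  2.8846 -1.3318  3.3528 -0.024
 -5.2568 -0.9279 -5.9167 -0.0397  5.599   0.1108  5.5308]
```

Both fits agree: balance at (0.5235, -0.0168), yaw about 0, feet near 0.7 mm, left pan down at its stop. Next I go over the left carrier's inner bottle with the fingers closing along world x.

jog_arm --pt "0.6 0.9 0.02 1 91.8" --pt "0.6 0.9 0.02 1 91.8" --pt "0.6 0.9 0.02 1 91.8" --pt "0.6 0.9 0.02 1 91.8" --pt "0.6 0.9 0.02 1 91.8" --pt "0.6 0.9 0.02 1 91.8" --pt "0.6 0.9 0.02 1 91.8" --pt "0.6 0.9 0.02 1 91.8" --pt "0.6 0.9 0.02 1 91.8" --pt "0.6 0.9 0.02 1 91.8" --pt "0.6 0.9 0.02 1 91.8" --pt "0.6 0.9 0.02 1 91.8" --grip_force 5

```text
time_s: 1.3
tcp_pos: [0.5123, -0.0269, 0.2362]
tcp_rot: [0.824, 0.566, 0.001, -0.0]
wrist_force: [0.8, -0.5, 0.0]
grip_width: 0.0921
grip_force: 0.0
```

jog_arm --pt "0.023 0.146 0 0.475 91.8" --pt "0.023 0.146 0 0.475 91.8" --pt "0.023 0.146 0 0.475 91.8" --pt "0.023 0.146 0 0.475 91.8" --pt "0.023 0.146 0 0.475 91.8"

```text
time_s: 1.8
tcp_pos: [0.5218, 0.0414, 0.2365]
tcp_rot: [0.708, 0.706, -0.0, -0.0]
wrist_force: [-0.2, -0.6, -0.5]
grip_width: 0.0922
grip_force: 0.0
```

```bash
python3 - <<'E'
from cell import robot
import cv2
o=robot.get_obs();print(o["tcp_pos"],o["tcp_rot"],o["wrist_force"])
cv2.imwrite("pics/w1.png",robot.grab_frame("wrist")[:,:,::-1])
E
```

```text
[0.52184577 0.04138285 0.23651959] [ 7.07939204e-01  7.06273305e-01 -3.03999806e-04 -1.00634316e-04] [-0.16800924 -0.56050629 -0.4595825 ]
```

View pics/w1.png

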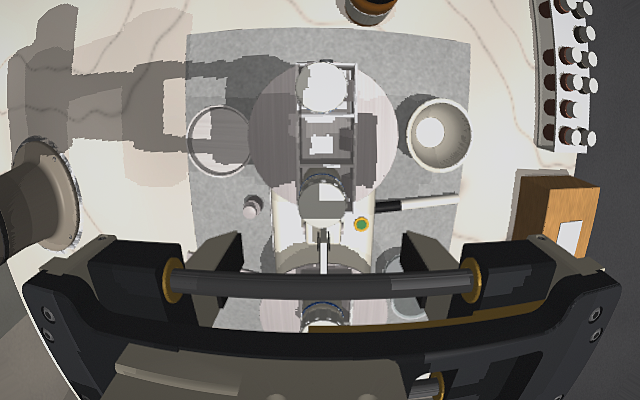

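The wrist view shows the two left caps at about (323,87) and (322,203), the empty middle well at (324,144), and the open fingers straddling the bottle line. I'll check the cap position from these pixels.

```bash
cat >> geo.py <<'E'
from scipy.spatial.transform import Rotation as Ro
def wray(px,z,pos,rot):
    c=robot.camera_params("wrist");M=c["mtx"];d=(np.array(px)-M[:2,2])/M[0,0];r=np.hypot(*d)
    v=np.r_[d/r*np.sin(r),np.cos(r)] if r else np.r_[0,0,1]
    T=c["tool_from_camera"];R=Ro.from_quat(rot);o=pos+R.apply(T[:3,3]);v=R.apply(T[:3,:3]@v)
    return o+v*(z-o[2])/v[2]
E
python3 - <<'E'
from geo import *
p=[.52185,.04138,.2365];q=[.70794,.70627,-.0003,-.0001]
for px in[(323,87),(322,203)]:print(wray(px,.1597,np.array(p),q))
E
```

```text
[0.52322363 0.13383813 0.1597    ]
[0.52229851 0.04353424 0.1597    ]
```

jog_arm --pt "0 0 -0.1 0 91.8" --pt "0 0 -0.18 0 91.8" --pt "0 0 -0.219 0 91.8" --pt "0 0 -0.219 0 91.8" --pt "0 0 -0.219 0 91.8" --pt "0 0 -0.219 0 38" --pt "0 0 -0.219 0 38" --pt "0 0 -0.219 0 38" --pt "0 0 -0.219 0 38" --pt "0 0 -0.219 0 38" --pt "0 0 -0.219 0 38" --pt "0 0 -0.219 0 38" --grip_force 5

```text
time_s: 3.05
tcp_pos: [0.5221, 0.0421, 0.1273]
tcp_rot: [0.707, 0.707, 0.0, 0.0]
wrist_force: [-0.7, -0.1, -0.4]
grip_width: 0.0414
grip_force: 0.0
```

jog_arm --pt "0 0 0 0 30" --pt "0 0 0 0 30" --pt "0 0 0 0 30" --pt "0 0 0 0 30" --grip_force 8

```text
time_s: 3.45
tcp_pos: [0.522, 0.0421, 0.1272]
tcp_rot: [0.707, 0.707, -0.0, -0.0]
wrist_force: [-1.4, -0.1, 1.4]
grip_width: 0.0399
grip_force: 8.0
```

jog_arm --pt "0 0 0 0 25" --pt "0 0 0 0 25" --pt "0 0 0 0 25" --pt "0 0 0.01 0 25" --pt "0 0 0.02 0 25" --pt "0 0 0.03 0 25" --pt "0 0 0.04 0 25" --pt "0 0 0.05 0 25" --pt "0 0 0.06 0 25" --pt "0 0 0.07 0 25" --grip_force 40

```text
time_s: 4.45
tcp_pos: [0.5226, 0.042, 0.163]
tcp_rot: [0.707, 0.707, 0.0, 0.001]
wrist_force: [-0.5, 0.4, 0.2]
grip_width: 0.0395
grip_force: 40.0
```

jog_arm --pt "0 0 0.01 0 25" --pt "0 0 0.02 0 25" --pt "0 0 0.03 0 25" --pt "0 0 0.04 0 25" --pt "0 0 0.05 0 25" --pt "0 0 0.07 0 25" --pt "0 0 0.09 0 25" --pt "0 0 0.11 0 25" --pt "0 0 0.12 0 25" --pt "0 0 0.12 0 25" --pt "0 0 0.12 0 25" --pt "0 0 0.12 0 25"

```text
time_s: 5.65
tcp_pos: [0.5219, 0.0421, 0.2218]
tcp_rot: [0.707, 0.707, -0.0, -0.0]
wrist_force: [0.0, -0.4, -0.6]
grip_width: 0.0396
grip_force: 40.0
```

jog_arm --pt "0 0 0 0 25" --pt "0 0 0 0 25" --pt "0 0 0 0 25" --pt "0 0 0 0 25" --pt "0 0 0 0 25" --pt "0 0 0 0 25"

```text
time_s: 6.25
tcp_pos: [0.5221, 0.0421, 0.2223]
tcp_rot: [0.707, 0.707, 0.0, 0.0]
wrist_force: [0.9, -0.2, -1.2]
grip_width: 0.0394
grip_force: 40.0
```

```bash
python3 - <<'E'
from geo import *
import cv2
o=robot.get_obs();print(o["tcp_pos"],o["tcp_rot"],o["wrist_force"],o["grip_width"])
t=robot.grab_frame("top")[175:270,245:465];s=robot.grab_frame("scene")[130:245,190:380]
A=cv2.resize(t,(640,276),interpolation=cv2.INTER_CUBIC);B=cv2.resize(s,(480,290),interpolation=cv2.INTER_CUBIC)
C=np.zeros((566,640,3),np.uint8);C[:276]=A;C[276:,:480]=B
cv2.imwrite("pics/l1.png",C[:,:,::-1])
E
```

```text
[0.52214311 0.04208968 0.22225432] [7.06925075e-01 7.07288439e-01 2.53881380e-05 4.91317366e-05] [ 0.91135728 -0.20989359 -1.15514291] 0.03939667921687001
```

View pics/l1.png

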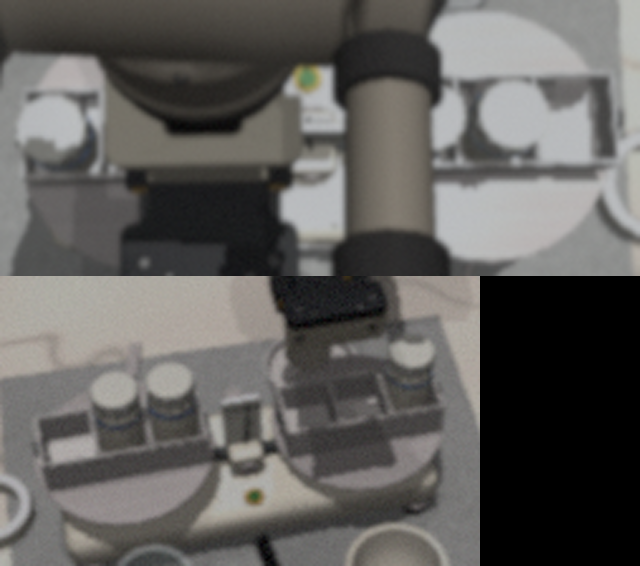

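The right pan is still up, with its caps unchanged within 1 px at about (116,388) in the crop, and the left pan is slightly raised. So I am holding a light bottle. I carry it to the right outer well.

jog_arm --pt "0 0 0.05 0 25" --pt "0 0 0.08 0 25" --pt "0 -0.06 0.08 0 25" --pt "0 -0.12 0.08 0 25" --pt "0 -0.18 0.08 0 25" --pt "0 -0.24 0.08 0 25" --pt "0 -0.3 0.08 0 25" --pt "0 -0.36 0.08 0 25" --pt "0.002 -0.4 0.08 0 25" --pt "0.002 -0.42 0.08 0 25" --pt "0.002 -0.42 0.08 0 25" --pt "0.002 -0.42 0.08 0 25"

```text
time_s: 7.55
tcp_pos: [0.5231, -0.1672, 0.2622]
tcp_rot: [0.707, 0.707, 0.0, -0.0]
wrist_force: [-1.1, 0.5, -0.3]
grip_width: 0.0397
grip_force: 40.0
```

```bash
python3 - <<'E'
from geo import *
import cv2
o=robot.get_obs();print(o["tcp_pos"],o["tcp_rot"],o["wrist_force"],o["grip_width"])
w=robot.grab_frame("wrist")[60:360,170:470];s=robot.grab_frame("scene")[100:245,190:380]
A=cv2.resize(w,(450,450));B=cv2.resize(s,(345,263),interpolation=cv2.INTER_CUBIC)
C=np.zeros((450,800,3),np.uint8);C[:,:450]=A;C[:263,452:797]=B
cv2.imwrite("pics/m1.png",C[:,:,::-1])
E
```

```text
[ 0.52310037 -0.16716929  0.26217712] [ 7.06888048e-01  7.07325377e-01  1.81747988e-04 -2.53773202e-04] [-1.13695757  0.52549448 -0.29200647] 0.03970331066047569
```

View pics/m1.png

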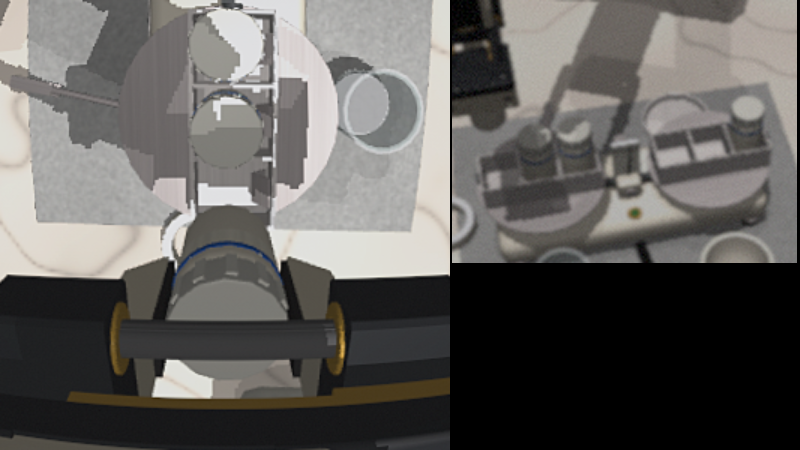

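The wrist view shows the right carrier's two caps at crop (226,46) and (228,131), the empty well in front, and the bottle upright between the pads. I'll check the well position from the cap line.

```bash
python3 - <<'E'
from geo import *
p=np.array([.5231,-.16717,.26218]);q=[.70689,.70733,.0002,-.0002]
for c in[(226,46),(228,131)]:print(wray(np.array(c)/1.5+[170,60],.178,p,q))
E
```

```text
[ 0.522492  -0.0770843  0.178    ]
[ 0.52354971 -0.12149377  0.178     ]
```

jog_arm --pt "0 -0.001 -0.06 0 25" --pt "0 -0.001 -0.11 0 25" --pt "0 -0.001 -0.14 0 25" --pt "0 -0.001 -0.15 0 25" --pt "0 -0.001 -0.16 0 25" --pt "0 -0.001 -0.17 0 25" --pt "0 -0.001 -0.17 0 25" --pt "0 -0.001 -0.17 0 25"

```text
time_s: 8.45
tcp_pos: [0.5234, -0.1685, 0.1778]
tcp_rot: [0.707, 0.707, 0.0, 0.0]
wrist_force: [0.4, 0.6, -1.0]
grip_width: 0.0393
grip_force: 40.0
```

jog_arm --pt "0 0 -0.01 0 25" --pt "0 0 -0.02 0 25" --pt "0 0 -0.03 0 25" --pt "0 0 -0.03 0 25"

```text
time_s: 8.85
tcp_pos: [0.5226, -0.1682, 0.1612]
tcp_rot: [0.707, 0.707, -0.0, -0.001]
wrist_force: [0.2, 0.5, 0.6]
grip_width: 0.0396
grip_force: 40.0
```

jog_arm --pt "0 0 -0.01 0 25" --pt "0 0 -0.02 0 25" --pt "0 0 -0.02 0 25"

```text
time_s: 9.15
tcp_pos: [0.5228, -0.1683, 0.1514]
tcp_rot: [0.707, 0.707, -0.0, -0.001]
wrist_force: [0.8, 0.5, -1.4]
grip_width: 0.0394
grip_force: 40.0
```

jog_arm --pt "0 0 -0.006 0 25" --pt "0 0 -0.012 0 25" --pt "0 0 -0.018 0 25" --pt "0 0 -0.018 0 25"

```text
time_s: 9.55
tcp_pos: [0.523, -0.1683, 0.1428]
tcp_rot: [0.707, 0.707, -0.0, -0.0]
wrist_force: [-1.3, 0.7, 0.0]
grip_width: 0.0395
grip_force: 40.0
```

jog_arm --pt "0 0 -0.004 0 25" --pt "0 0 -0.008 0 25" --pt "0 0 -0.012 0 25" --pt "0 0 -0.012 0 25"

```text
time_s: 9.95
tcp_pos: [0.5228, -0.1685, 0.1372]
tcp_rot: [0.707, 0.707, -0.0, -0.0]
wrist_force: [-3.5, -0.0, 2.7]
grip_width: 0.0395
grip_force: 40.0
```

jog_arm --pt "0 0 -0.004 0 25" --pt "0 0 -0.008 0 25" --pt "0 0 -0.012 0 25" --pt "0 0 -0.012 0 25"

```text
time_s: 10.35
tcp_pos: [0.5226, -0.1682, 0.1305]
tcp_rot: [0.707, 0.707, -0.0, -0.001]
wrist_force: [-4.2, 0.1, 1.3]
grip_width: 0.0392
grip_force: 40.0
```

jog_arm --pt "0 0 -0.002 0 25" --pt "0 0 -0.004 0 25" --pt "0 0 -0.004 0 25"

```text
time_s: 10.65
tcp_pos: [0.5229, -0.1683, 0.129]
tcp_rot: [0.707, 0.707, -0.0, -0.0]
wrist_force: [-4.8, 0.0, 1.1]
grip_width: 0.0393
grip_force: 40.0
```

jog_arm --pt "0 0 -0.002 0 25" --pt "0 0 -0.002 0 25"

```text
time_s: 10.85
tcp_pos: [0.523, -0.1684, 0.1281]
tcp_rot: [0.707, 0.707, -0.0, -0.0]
wrist_force: [-4.1, 0.8, 1.5]
grip_width: 0.0393
grip_force: 40.0
```

jog_arm --pt "0 0 -0.002 0 25" --pt "0 0 -0.002 0 25"

```text
time_s: 11.05
tcp_pos: [0.5232, -0.1684, 0.1272]
tcp_rot: [0.707, 0.707, 0.0, 0.0]
wrist_force: [-4.8, -0.3, 1.0]
grip_width: 0.0395
grip_force: 40.0
```

jog_arm --pt "0 0 -0.002 0 25" --pt "0 0 -0.002 0 25"

```text
time_s: 11.25
tcp_pos: [0.5232, -0.1685, 0.1272]
tcp_rot: [0.707, 0.707, 0.0, 0.0]
wrist_force: [-5.4, 0.9, 7.9]
grip_width: 0.0391
grip_force: 40.0
```

jog_arm --pt "0 0 -0.002 0 25" --pt "0 0 -0.002 0 25"

```text
time_s: 11.45
tcp_pos: [0.5232, -0.1685, 0.1271]
tcp_rot: [0.707, 0.707, 0.0, 0.001]
wrist_force: [-9.1, 0.8, 15.1]
grip_width: 0.0398
grip_force: 40.0
```

jog_arm --pt "0 0 -0.001 0 25" --pt "0 0 -0.001 0 25"

```text
time_s: 11.65
tcp_pos: [0.5233, -0.1685, 0.1271]
tcp_rot: [0.707, 0.707, 0.0, 0.001]
wrist_force: [-10.4, 2.3, 17.9]
grip_width: 0.0391
grip_force: 40.0
```

The tool stops at the home height (0.127) with 18 N, so the bottle is on the floor with the pan at its stop. I relax and release.

jog_arm --pt "-0.001 0 0.003 0 25" --pt "-0.001 0 0.005 0 25" --pt "-0.001 0 0.005 0 91.8" --pt "-0.001 0 0.005 0 91.8" --pt "-0.001 0 0.005 0 91.8" --pt "-0.001 0 0.005 0 91.8" --pt "-0.001 0 0.005 0 91.8" --pt "-0.001 0 0.005 0 91.8" --pt "-0.001 0 0.005 0 91.8" --pt "-0.001 0 0.1 0 91.8" --pt "-0.001 0 0.2 0 91.8" --pt "-0.001 0 0.2 0 91.8"

```text
time_s: 12.85
tcp_pos: [0.5257, -0.1698, 0.2317]
tcp_rot: [0.707, 0.707, 0.002, 0.006]
wrist_force: [1.0, -0.5, 0.0]
grip_width: 0.0919
grip_force: 0.0
```

jog_arm --pt "-0.1 -0.1 0.1 0 91.8" --pt "-0.2 -0.2 0.1 0 91.8" --pt "-0.25 -0.3 0.1 0 91.8" --pt "-0.25 -0.4 0.1 0 91.8" --pt "-0.25 -0.4 0.1 0 91.8" --pt "-0.25 -0.4 0.1 0 91.8" --pt "-0.25 -0.4 0.1 0 91.8" --pt "-0.25 -0.4 0.1 0 91.8" --pt "-0.25 -0.4 0.1 0 91.8" --pt "-0.25 -0.4 0.1 0 91.8" --pt "-0.25 -0.4 0.1 0 91.8" --pt "-0.25 -0.4 0.1 0 91.8"

```text
time_s: 14.05
tcp_pos: [0.398, -0.368, 0.2749]
tcp_rot: [0.707, 0.708, 0.0, 0.0]
wrist_force: [-0.4, 0.3, -0.9]
grip_width: 0.0918
grip_force: 0.0
```

```bash
python3 - <<'E'
from geo import *
import cv2
o=robot.get_obs();print(o["time_s"],o["tcp_pos"],o["wrist_force"],o["grip_width"])
t=robot.grab_frame("top");s=robot.grab_frame("scene")
C=np.zeros((600,700,3),np.uint8)
C[:300]=cv2.resize(t[175:270,245:465],(700,300),interpolation=cv2.INTER_CUBIC);C[300:,:543]=cv2.resize(s[140:245,190:380],(543,300),interpolation=cv2.INTER_CUBIC)
cv2.imwrite("pics/f1.png",C[:,:,::-1]);cv2.imwrite("pics/ftop.png",t[:,:,::-1]);cv2.imwrite("pics/fscene.png",s[:,:,::-1])
E
```

```text
14.05 [ 0.3979581  -0.36796109  0.27487111] [-0.40627592  0.26574275 -0.86680319] 0.09180606817116731
```

View pics/f1.png

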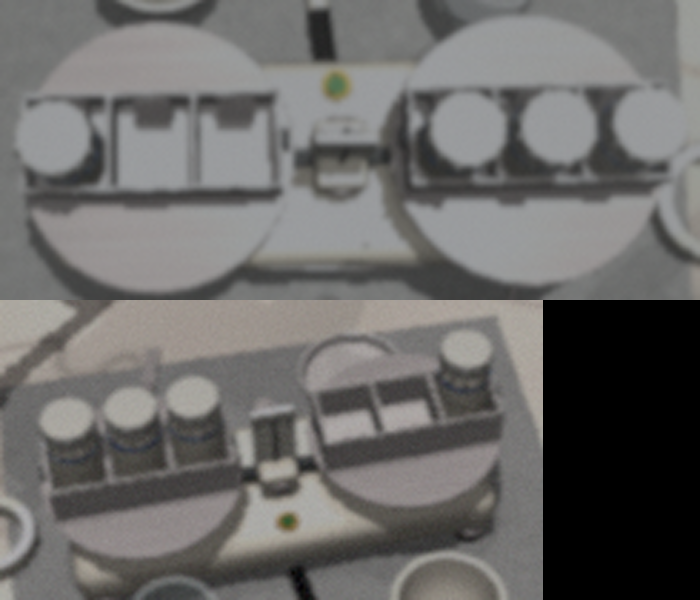

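Caps in the top crop are at (53,138), (468,128), (558,127) and (648,123). In the scene crop they are at (466,350), (192,397), (131,409) and (67,419). Triangulating the heights now.

```bash
python3 - <<'E'
from geo import *
np.set_printoptions(precision=4,suppress=True)
A=np.array([(53,138),(468,128),(558,127),(648,123)],float);A=(A+.5)/[3.1818,3.158]-.5+[245,175]
B=np.array([(466,50),(192,97),(131,109),(67,119)],float);B=(B+.5)/2.857-.5+[190,140]
for a,b in zip(A,B):
    r=least_squares(lambda X:np.r_[proj("top",X)[0]-a,proj("scene",X)[0]-b],[.5,0,.17]);print(r.x,r.fun)
import cv2
# dense-ish check: vertical profile shift of the caps' tops in scene, new well vs others
E
```

```text
[0.5212 0.1346 0.1688] [ 0.2117  0.0348  0.2849 -0.0476]
[ 0.522  -0.0762  0.1697] [0.0362 0.006  0.0481 0.0031]
[ 0.5219 -0.122   0.168 ] [-0.1062 -0.0177 -0.1406 -0.0162]
[ 0.5227 -0.1679  0.1695] [0.2195 0.0368 0.2901 0.0478]
```

Both pans are level: all four caps are at 0.168 to 0.170 m, against 0.1697 expected. The moved bottle stopped at the same tool height it was gripped at, so it is home. Handing in.

```bash
python3 -c "
from cell import robot
print(robot.close_job())"
```

```text
the job is handed in; nothing more can be done
None
```

I moved one light bottle from the left carrier's inner well to the right carrier's outer well and handed in the job at about 14 s; by my last camera measurement both pans were level and all four bottles fully home, but the hand-in returned no verdict.

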